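Index the rotary assembly table by one hole

TASK

Press the spring-loaded indexing plunger of the rotary assembly table down with the fingertips and push the table round counterclockwise (seen from above) to the very next hole, not beyond it. Let the plunger spring fully back up so that its pin locks the table in that hole, and leave it. Only press and push: the contactors stay seated in their nests, and the screwdriver and the meter stay where they lie.

Things in the scene. Friction and masses are not known exactly. Their poses are not given: they have to be found in the camera images.
- turntable (a joint): Angle of the round aluminium table (204 mm across, upper face 81 mm above the bench) on its upright axis, rad: 0 at the start, growing counterclockwise seen from above; the next hole counterclockwise is at 1.047. It turns only while the plunger's pin is out of the holes (about 1 to 2 N at the plunger), and stays where it is left. Locked, it has 0.8 degrees of play either way.
- plunger (a joint): How far the plunger is pressed down, m: 0 up, 0.016 on its stop. Its spring pushes up with 5 N at the top, 10 N at the bottom. From about 0.011 on its round-ended 10 mm pin is clear below the index plate and the table can turn. Let go between holes it rises only to about 0.010, the pin sliding along under the plate, and snaps up by itself into a hole that comes over it.
- plunger_top (a point): Centre of the upper face of the indexing plunger's cap, a flat black disc 38 mm across on an arm at the table's edge, 146 mm from the table's axis; it goes round with the table. 108 mm above the bench when up, 92 mm when fully down; pressed straight down. The point's x points away from the table's axis, y counterclockwise (the way to turn), z up.
- push_plate (a point): Pushing face of the upright aluminium plate on the arm beside the cap, on its counterclockwise side: 44 mm wide (radially), 5 mm thick, top edge 130 mm above the bench. This point on the face is 24 mm counterclockwise of the plunger's axis, 119 mm above the bench. A finger standing on the cap pushes this face counterclockwise to turn the table. Axes as for plunger_top.
- table_centre (a point): Centre of the table's upper face, on its axis, 81 mm above the bench; z up, x towards the plunger. A hub 44 mm across rises 17 mm here. Six square nests with walls 10 mm high stand round it.
- index_base: Fixed round grey foot, 236 mm across, with the fixed steel index plate (262 mm across, upper face 65 mm above the bench) that has six holes 60 degrees apart. Origin on the table's axis at bench height, x axis towards the hole in which the plunger's pin sits at the start.
- contactor_a: Loose small electrical contactor, 40 by 36 by 56 mm high, white with a grey top, standing in a nest on the table; origin at the centre of its underside, z up.
- contactor_b: A second contactor, the same, in the neighbouring nest.
- nest_a (a point): Centre of the floor of contactor_a's nest (43 by 39 mm inside, 72 mm from the axis); turns with the table.
- nest_b (a point): Centre of the floor of contactor_b's nest; turns with the table.
- screwdriver: Screwdriver, 200 mm long, lying on the bench; to be left alone.
- meter: Orange multimeter, 150 by 78 by 42 mm, lying on the bench; to be left alone.
Things that resemble listed ones, but are neither listed nor needed, are in the scene too. What is shaped like the contactor_a but red is not meant. What is shaped like the contactor_b but yellow is not meant.

How it is judged:
By the outcome, as a careful person would: the job done as asked, in the order asked, and still so for the second after the job is handed in, with the robot touching nothing.
It also fails if it takes over 45 s, if anything falls off the work surface, if the arm or the gripper's body presses on something with over 40 N, if the wrist force passes 120 N, or if a joint passes its speed limit or range.

ROBOT

A 7-joint arm with a two-finger parallel gripper is mounted at the origin on the work surface. World frame = base frame: x ahead of the robot, y to its left, z up, the work surface at z = 0. Lengths are in m, angles in rad, forces in N, time in s.
With the tool pointing down it reaches from about 0.35 to 0.9 m from the base axis. Payload 8.1 kg.
Tool frame: the origin (TCP) lies midway between the tips of the shut fingers; the grasp point (between the pads) lies 19 mm behind it; z points along the fingers, y is the line along which they close (so a half turn about z gives the same grasp; the last joint's range is limited). The gripper opens to 92 mm and grips with 3 to 60 N. Pads are 19 mm wide; open, the fingers measure 130 mm over their backs; the gripper's body (75 mm by 190 mm) begins 47 mm behind the grasp point.
Start: joints at [-1.239, 0.434, 0.025, 1.573, -0.012, 1.134, -0.075], TCP at [0.263, 0.567, 0.227] pointing down, gripper open.
Joint ranges: [-2.62, 2.62], [-0.44, 2.09], [-1.27, 1.32], [0.08, 2.57], [-1.32, 4.46], [0.12, 2], [-2.74, 2.74]. Speed limits (rad/s): [2.22, 2.22, 3.01, 3.01, 3.14, 3.14, 3.14].

INTERFACE

Orientations are given as a rotation vector (axis times angle).
In Python, from cell import arm gives the robot as it stands.
- The arm moves only by the tool move_arm, never from a script. Its argument "motion" is a list of rows, each an object of numbers: "tx", "ty", "tz": the shift along the tool's x, y, z normalised to -1 to 1, where 1 is 1000 mm; "twist": the turn about the tool's z normalised to -1 to 1, where 1 is pi/2 rad. In form: [{"tx": .., "ty": .., "tz": .., "twist": ..}, ...]. A call has 1 to 12 rows; each row shifts and turns the commanded pose from where the row before left it, along the tool's axes as they then stand; what a row does not reach is not made up. A row lasts 1/10 s, in which the tool goes at most 50 mm and 8.59 degrees, less where a joint would pass 70% of its speed; a pose out of reach is approached as far as the arm can. A call with a number of a shift or a turn outside -1 to 1 is refused whole. A call with a gripper value outside its range is refused whole. "gripper" is the gripper's target within -1 to 1 (shut at 1, half-way at 0, fully open at -1), set as the call begins (left out, the last holds). The fingers move at their own pace and stop on an object; "squeeze" is the grip in N (left out, the last holds). Time passes only in rows, so rows that do not move let the fingers close. It gives the time, the measured TCP pose, the force, the opening and the grip force at its end, in the units of the state.
- arm.observe(): the state, without advancing time (a new reading comes with each control period).
- arm.get_image(name): name is "side" or "top" or "wrist"; returns the picture (384x512x3 uint8, red, green, blue); there is no depth.
- arm.calibration(name): a dict with "K" (3x3 intrinsics, pixels), "T" (4x4, takes a point from camera to world coordinates). Camera axes: x right, y down, z forward; pixel columns grow to the right and rows downward; lengths in m; the calibration is good to about 2 mm. The wrist camera is an equidistant fisheye: a pixel r from the principal point sees the ray r / f radians off the axis. A picture is of the moment at which its call begins: read the wrist's pose just before it. calibration takes no time and is no camera call; for the wrist camera it gives the pose at the moment of the call.
- arm.sign_off(): hands the job in; it is judged then, once.
Trained networks look in the newest picture that a camera, given by its name, has taken for a name from the list of things; names that differ only in an ending like _2 or _b are one class to them, and where a whole thing is asked for, a point or a joint stands for the part that bears it (a point fixed in the world has none). Each returns a list of dicts, best first, with "conf" (0 to 1); they miss things now and then, are a little off and sometimes report something else, mostly with a low value. They report only what shows in the picture. A call takes as long as a camera call. They do not tell look-alikes from the thing itself.
- arm.look_for(camera, query): "point" ([column, row] as shares, 0 to 1, of the picture: columns of its width, rows of its height, amid what is visible of it).
- arm.regions_of(camera, query): "region" (384x512 bool, what is visible of it) and "point" ([column, row] as shares, 0 to 1, of the picture: columns of its width, rows of its height, amid what is visible of it).
- arm.place_of(camera, query): "point" ([column, row] as shares, 0 to 1, of the picture: columns of its width, rows of its height: a listed point, or the origin of a listed thing).
The state is a dict: "clock": time; "joints": joint angles; "dq": joint speeds; "joint_efforts": joint torques, N m; "position": TCP position; "ee_rot": TCP orientation; "force": force on the tool from outside, world axes, zero at the start; "ft_torque": the same for the moment, N m; "width": opening from 0.0 (shut) to 1.0 (fully open); "gripper_force": force on a finger pad.
Only numpy, scipy, OpenCV 4.12 (cv2) and the standard library are available. Lean on these libraries where they do the work, as an engineer would, in place of code of your own. Each camera call takes 0.05 s, during which the arm holds its last target. There are 200 camera calls.

## Working session

There is one attempt and no reset: what is moved stays moved. The work goes in short steps, Python scripts to look and compute and a tool call to move; the robot and the scene stay as the last step left them, time stands still between calls to the robot, and variables do not carry over. Pictures are saved under pics/ and viewed, at most 10 in all, crops included, and the job is handed in when it is done.

Besides the shell and the picture viewer there is one more tool, called in YAML: its name, and indented under it one key for each argument. move_arm: Moves the arm, as the interface text tells. Scaled input: -1 to 1 covers 1000 mm each way for a shift and pi/2 rad each way for a turn. Its arguments: {"type":"object","properties":{"motion":{"type":"array","items":{"type":"object","properties":{"tx":{"type":"number"},"ty":{"type":"number"},"tz":{"type":"number"},"twist":{"type":"number"}}}},"gripper":{"type":"number"},"squeeze":{"type":"number"}},"required":["motion"]}

```bash
mkdir -p pics; cat > h.py <<'E'
import numpy as np, cv2
from cell import arm
from scipy.spatial.transform import Rotation as R
def ray(cam,p):
    c=arm.calibration(cam);K=np.array(c["K"]);T=np.array(c["T"])
    x=(p[0]-K[0,2])/K[0,0];y=(p[1]-K[1,2])/K[1,1]
    if cam=="wrist":
        r=np.hypot(x,y);d=np.array([x/r*np.sin(r),y/r*np.sin(r),np.cos(r)]) if r>1e-9 else np.array([0,0,1.])
    else: d=np.array([x,y,1.])
    return T[:3,3],T[:3,:3]@d
def atz(cam,p,z):
    o,d=ray(cam,p);return o+d*(z-o[2])/d[2]
def place(cam,q,z):
    r=arm.place_of(cam,q)
    return [(round(a["conf"],2),np.round(np.array(a["point"])*[512,384],1),np.round(atz(cam,np.array(a["point"])*[512,384],z),4)) for a in r[:3]]
E
python3 - <<'E'
from h import *
s=arm.observe();print(s)
for c in ("side","top"):
    im=arm.get_image(c);cv2.imwrite(f"pics/{c}0.png",cv2.cvtColor(im,cv2.COLOR_RGB2BGR))
    for q,z in (("plunger_top",.108),("push_plate",.119),("table_centre",.081),("index_base",0)):
        print(c,q,place(c,q,z))
E
```

```text
{'clock': 0.0, 'joints': array([-1.23860873,  0.43520809,  0.02496296,  1.57407237, -0.01159488,
        1.13404088, -0.07510298]), 'dq': array([ 2.63481964e-04, -6.16656080e-05,  1.27829616e-03,  9.21101611e-04,
        5.35631181e-04, -8.46659146e-04, -8.10354488e-05]), 'joint_efforts': array([ 3.01713726e-05, -6.67847013e+01,  9.84614566e-01, -3.14449596e+01,
       -6.06654561e-02,  4.26384062e-02,  1.62957213e-04]), 'position': array([0.2630927, 0.5663605, 0.2259637]), 'ee_rot': array([-6.77646600e-01, -3.06743158e+00,  2.46776809e-03]), 'force': array([-0.22928114,  1.03068877,  0.35515918]), 'ft_torque': array([-0.00826607,  0.03323826, -0.01625871]), 'gripper_force': 0.0, 'width': 0.9999018023167107}
side plunger_top [(0.5, array([244.7, 182. ]), array([ 0.5614, -0.0612,  0.108 ]))]
side push_plate [(0.78, array([234.1, 174.8]), array([ 0.6006, -0.0816,  0.119 ]))]
side table_centre [(0.61, array([259.3, 205. ]), array([0.4977, 0.0208, 0.081 ]))]
side index_base [(0.73, array([256. , 229.7]), array([0.5062, 0.0352, 0.    ]))]
top plunger_top [(0.48, array([286.4, 152.1]), array([ 0.5741, -0.1113,  0.108 ]))]
top push_plate [(0.74, array([275.6, 143.6]), array([ 0.5938, -0.0815,  0.119 ]))]
top table_centre [(0.62, array([230.6, 180.9]), array([0.4961, 0.0349, 0.081 ]))]
top index_base [(0.93, array([230.6, 184.6]), array([0.4956, 0.0375, 0.    ]))]
```

View pics/top0.png

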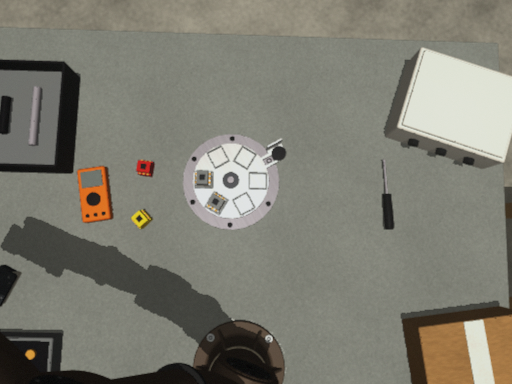

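View pics/side0.png

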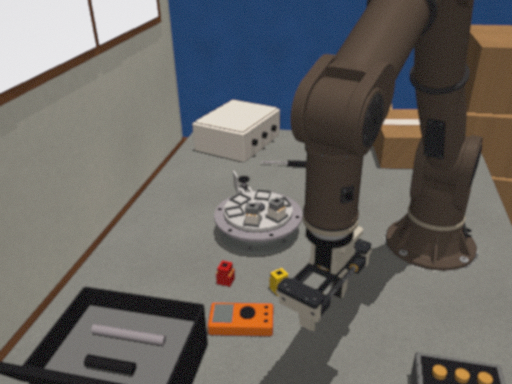

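The top view shows the table centre at about (231,181), the black cap at (279,153) and the push plate at (275,144). The two contactors are at (204,179) and (217,203). The side view shows the same layout, and the red and yellow look-alikes are off the table. Next I'll work out the approach shift.

```bash
cat >> h.py <<'E'
def togo(target,yaw_x):
    """shift in current tool axes (units of m) and twist (units of pi/2) to put tool x along world yaw (rad, mod pi)"""
    s=arm.observe();r=R.from_rotvec(s["ee_rot"]).as_matrix()
    cur=np.arctan2(r[1,0],r[0,0]);d=(yaw_x-cur+np.pi/2)%np.pi-np.pi/2
    print("pos",s["position"].round(4),"yaw_x",cur.round(4),"F",s["force"].round(1),"t",s["clock"],"w",round(s["width"],3),"j7",s["joints"][6].round(2))
    print("shift",(r.T@(np.array(target)-s["position"])).round(4),"twist",(-d/(np.pi/2)).round(4))
E
python3 - <<'E'
from h import *
cap=atz("top",(279,153),.108);c=atz("top",(230.8,180.9),.081)
print(cap,c,np.linalg.norm((cap-c)[:2]))
th=np.arctan2(*(cap-c)[1::-1]);print(th)
togo([cap[0],cap[1],.227],th+np.pi/2)
E
```

```text
[ 0.57104784 -0.09166351  0.108     ] [0.49615959 0.03440194 0.081     ] 0.1466313307604287
-1.0347687470803915
pos [0.2633 0.5668 0.2267] yaw_x 2.7067 F [-0.1  1.3 -0.4] t 0.5 w 0.998 j7 -0.08
shift [-5.566e-01 -4.675e-01 -3.000e-04] twist -0.6181
```

move_arm:
  motion:
    - {"tx":-0.035,"ty":-0.029}
    - {"tx":-0.035,"ty":-0.029}
    - {"tx":-0.035,"ty":-0.029}
    - {"tx":-0.035,"ty":-0.029}
    - {"tx":-0.035,"ty":-0.029}
    - {"tx":-0.035,"ty":-0.029}
    - {"tx":-0.035,"ty":-0.029}
    - {"tx":-0.035,"ty":-0.029}
    - {"tx":-0.035,"ty":-0.029}
    - {"tx":-0.035,"ty":-0.029}
    - {"tx":-0.035,"ty":-0.029}
    - {"tx":-0.035,"ty":-0.029}
  gripper: 1
  squeeze: 10

```text
invalid input
```

move_arm:
  motion:
    - {"twist":0.092}
    - {"twist":0.092}
    - {"twist":0.092}
    - {"twist":0.092}
    - {"twist":0.092}
    - {"twist":0.092}
    - {"twist":0.092}
    - {"twist":0.092}
    - {"twist":0.092}
    - {"twist":0.092}
    - {"twist":0.092}
    - {"twist":0.092}

```text
invalid input
```

```bash
python3 - <<'E'
from h import *
im=arm.get_image("wrist");cv2.imwrite("pics/w1.png",cv2.cvtColor(im,cv2.COLOR_RGB2BGR))
for q,z in (("plunger_top",.108),("push_plate",.119),("table_centre",.081)): print(q,place("wrist",q,z))
togo([.571,-.0917,.15],-1.035+np.pi/2)
E
```

```text
plunger_top []
push_plate []
table_centre []
pos [0.2633 0.5669 0.2268] yaw_x 2.7067 F [-0.9  1.1  0.3] t 0.7 w 0.998 j7 -0.08
shift [-0.5565 -0.4677  0.0767] twist -0.6179
```

View pics/w1.png

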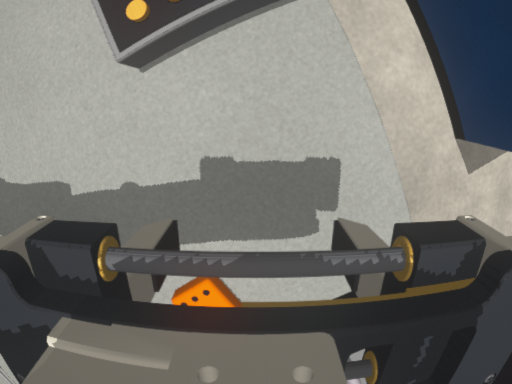

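Both calls were refused as "invalid input", so the arm hasn't moved and the wrist view still shows the starting area. Rows may need all four keys, so I'll retry that way.

move_arm:
  motion:
    - {"tx":-0.035,"ty":-0.029,"tz":0,"twist":0}
    - {"tx":-0.035,"ty":-0.029,"tz":0,"twist":0}
    - {"tx":-0.035,"ty":-0.029,"tz":0,"twist":0}
    - {"tx":-0.035,"ty":-0.029,"tz":0,"twist":0}
    - {"tx":-0.035,"ty":-0.029,"tz":0,"twist":0}
    - {"tx":-0.035,"ty":-0.029,"tz":0,"twist":0}
    - {"tx":-0.035,"ty":-0.029,"tz":0,"twist":0}
    - {"tx":-0.035,"ty":-0.029,"tz":0,"twist":0}
    - {"tx":-0.035,"ty":-0.029,"tz":0,"twist":0}
    - {"tx":-0.035,"ty":-0.029,"tz":0,"twist":0}
    - {"tx":-0.035,"ty":-0.029,"tz":0,"twist":0}
    - {"tx":-0.035,"ty":-0.029,"tz":0,"twist":0}
  gripper: 1
  squeeze: 10

```text
clock: 1.9
position: [0.4982, 0.0726, 0.2271]
ee_rot: [0.677, 3.067, 0.001]
force: [-0.1, 0.8, 0.8]
width: 0.022
gripper_force: 0.0
```

move_arm:
  motion:
    - {"tx":0,"ty":0,"tz":0,"twist":0.092}
    - {"tx":0,"ty":0,"tz":0,"twist":0.092}
    - {"tx":0,"ty":0,"tz":0,"twist":0.092}
    - {"tx":0,"ty":0,"tz":0,"twist":0.092}
    - {"tx":0,"ty":0,"tz":0,"twist":0.092}
    - {"tx":0,"ty":0,"tz":0,"twist":0.092}
    - {"tx":0,"ty":0,"tz":0,"twist":0.092}
    - {"tx":0,"ty":0,"tz":0,"twist":0.092}
    - {"tx":0,"ty":0,"tz":0,"twist":0.092}
    - {"tx":0,"ty":0,"tz":0,"twist":0.092}
    - {"tx":0,"ty":0,"tz":0,"twist":0.092}
    - {"tx":0,"ty":0,"tz":0,"twist":0.092}

```text
clock: 3.1
position: [0.4976, 0.0744, 0.2269]
ee_rot: [-2.782, -1.46, -0.001]
force: [0.2, -0.2, -0.8]
width: 0.005
gripper_force: 0.0
```

```bash
python3 - <<'E'
from h import *
im=arm.get_image("wrist");cv2.imwrite("pics/w2.png",cv2.cvtColor(im,cv2.COLOR_RGB2BGR))
for q,z in (("plunger_top",.108),("push_plate",.119),("table_centre",.081)): print(q,place("wrist",q,z))
togo([.571,-.0917,.227],-1.035+np.pi/2)
E
```

```text
plunger_top [(0.67, array([390.5, 263.2]), array([ 0.5745, -0.0929,  0.108 ]))]
push_plate [(0.58, array([406.9, 246. ]), array([ 0.5993, -0.076 ,  0.119 ]))]
table_centre [(0.66, array([277.5, 202.4]), array([0.5031, 0.0368, 0.081 ])), (0.18, array([387.9, 259.9]), array([ 0.578 , -0.1074,  0.081 ]))]
pos [0.4976 0.0744 0.2268] yaw_x 0.9772 F [ 0.3 -0.2 -0. ] t 3.3 w 0.003 j7 -0.67
shift [-0.0967  0.1538 -0.0002] twist 0.281
```

View pics/w2.png

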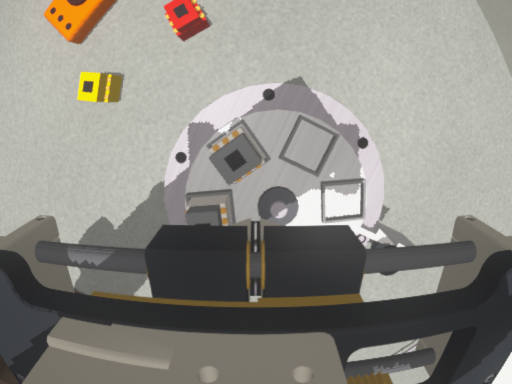

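The wrist view has the hub at (278,207), both contactors seated, and the cap partly hidden at about (390,263). I'll move in clockwise of the cap, where the camera can see it.

move_arm:
  motion:
    - {"tx":0,"ty":0,"tz":0,"twist":0.0935}
    - {"tx":0,"ty":0,"tz":0,"twist":0.0935}
    - {"tx":0,"ty":0,"tz":0,"twist":0.0935}
    - {"tx":-0.016,"ty":0.036,"tz":0,"twist":0}
    - {"tx":-0.016,"ty":0.036,"tz":0,"twist":0}
    - {"tx":-0.016,"ty":0.036,"tz":0,"twist":0}
    - {"tx":-0.016,"ty":0.036,"tz":0,"twist":0}
    - {"tx":-0.017,"ty":0.037,"tz":0,"twist":0}
    - {"tx":0,"ty":0,"tz":0,"twist":0}
    - {"tx":0,"ty":0,"tz":0,"twist":0}

```text
clock: 4.3
position: [0.5194, -0.1239, 0.2267]
ee_rot: [-3.031, -0.826, 0.0]
force: [0.8, 0.8, -0.3]
width: 0.005
gripper_force: 0.0
```

```bash
python3 - <<'E'
from h import *
im=arm.get_image("wrist");cv2.imwrite("pics/w3.png",cv2.cvtColor(im,cv2.COLOR_RGB2BGR))
for q,z in (("plunger_top",.108),("push_plate",.119),("table_centre",.081)): print(q,place("wrist",q,z))
togo([.571,-.0917,.14],-1.035+np.pi/2)
E
```

```text
plunger_top [(0.79, array([252.8, 114.7]), array([ 0.5761, -0.087 ,  0.108 ]))]
push_plate [(0.98, array([253.4,  88. ]), array([ 0.5973, -0.0748,  0.119 ]))]
table_centre [(0.62, array([118.4, 122.3]), array([0.4985, 0.0378, 0.081 ]))]
pos [ 0.5197 -0.1213  0.2266] yaw_x 0.5352 F [ 0.2 -0.  -0.3] t 4.5 w 0.008 j7 -0.64
shift [0.0592 0.0008 0.0866] twist -0.0004
```

View pics/w3.png

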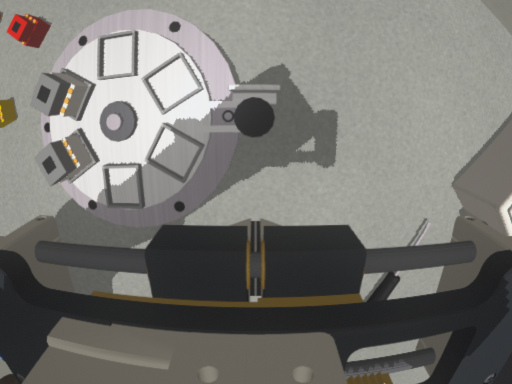

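The cap's upper face is centred at about (254,117), the plate's edge runs along row 88, and the hub top is at (115,122).

```bash
python3 - <<'E'
from h import *
cap=atz("wrist",(254,117),.108);c=atz("wrist",(115,122),.098)
print(cap,c,np.linalg.norm((cap-c)[:2]),np.arctan2(*(cap-c)[1::-1]))
for q in((230,88),(254,88),(278,88)):print(atz("wrist",q,.130))
togo([cap[0],cap[1],.14],-1.035+np.pi/2)
E
```

```text
[ 0.57495545 -0.08862016  0.108     ] [0.50168387 0.03477537 0.098     ] 0.14351021219420126 -1.0349522413531502
[ 0.58684216 -0.05809802  0.13      ]
[ 0.59700971 -0.07561631  0.13      ]
[ 0.60748838 -0.09293827  0.13      ]
pos [ 0.5197 -0.1213  0.2266] yaw_x 0.5352 F [ 0.2 -0.  -0.3] t 4.5 w 0.008 j7 -0.64
shift [0.0642 0.0002 0.0866] twist -0.0004
```

move_arm:
  motion:
    - {"tx":0.034,"ty":0,"tz":0,"twist":0}
    - {"tx":0.034,"ty":0,"tz":0,"twist":0}
    - {"tx":0,"ty":0,"tz":0.04,"twist":0}
    - {"tx":0,"ty":0,"tz":0.04,"twist":0}
    - {"tx":0,"ty":0,"tz":0.02,"twist":0}
    - {"tx":0,"ty":0,"tz":0.01,"twist":0}
    - {"tx":0,"ty":0,"tz":0,"twist":0}
    - {"tx":0,"ty":0,"tz":0,"twist":0}

```text
clock: 5.3
position: [0.5789, -0.0881, 0.1178]
ee_rot: [3.03, 0.827, 0.002]
force: [0.5, 0.1, 1.2]
width: 0.005
gripper_force: 0.0
```

```bash
python3 - <<'E'
from h import *
for cam in("side","wrist"):
    im=arm.get_image(cam);cv2.imwrite(f"pics/{cam}4.png",cv2.cvtColor(im,cv2.COLOR_RGB2BGR))
s=cv2.imread("pics/side4.png")[130:250,180:320];w=cv2.imread("pics/wrist4.png")[100:340,130:380]
s=cv2.resize(s,None,fx=3,fy=3);w=cv2.resize(w,(375,360));cv2.imwrite("pics/c4.png",np.hstack([s,w]))
togo([.579,-.0865,.094],-1.035+np.pi/2)
E
```

```text
pos [ 0.5792 -0.0883  0.1182] yaw_x 0.5323 F [ 0.5  0.3 -0.2] t 5.4 w 0.003 j7 -0.59
shift [ 0.0007 -0.0017  0.0242] twist -0.0022
```

View pics/c4.png

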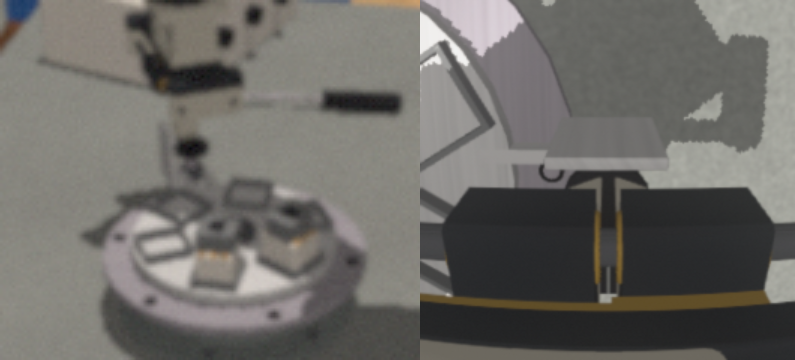

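The fingertips sit over the cap, with the plate just ahead of them and centred radially. Next I press down.

move_arm:
  motion:
    - {"tx":0,"ty":-0.001,"tz":0.007,"twist":0}
    - {"tx":0,"ty":0,"tz":0.006,"twist":0}
    - {"tx":0,"ty":0,"tz":0.005,"twist":0}
    - {"tx":0,"ty":0,"tz":0.004,"twist":0}
    - {"tx":0,"ty":0,"tz":0.002,"twist":0}
    - {"tx":0,"ty":0,"tz":0,"twist":0}
    - {"tx":0,"ty":0,"tz":0,"twist":0}

```text
clock: 6.1
position: [0.5785, -0.0874, 0.0933]
ee_rot: [3.031, 0.826, 0.003]
force: [0.5, 1.0, 8.8]
width: 0.002
gripper_force: 4.5
```

move_arm:
  motion:
    - {"tx":0.003,"ty":0,"tz":0,"twist":0}
    - {"tx":0.004,"ty":0,"tz":0,"twist":0}
    - {"tx":0.0076,"ty":-0.0007,"tz":0,"twist":-0.0333}
    - {"tx":0.0076,"ty":-0.0007,"tz":0,"twist":-0.0333}
    - {"tx":0.0076,"ty":-0.0007,"tz":0,"twist":-0.0333}
    - {"tx":0.0076,"ty":-0.0007,"tz":0,"twist":-0.0333}
    - {"tx":0.0076,"ty":-0.0007,"tz":0,"twist":-0.0333}
    - {"tx":0,"ty":0,"tz":0,"twist":0}
    - {"tx":0,"ty":0,"tz":0,"twist":0}

```text
clock: 7.0
position: [0.6125, -0.0576, 0.0931]
ee_rot: [-2.896, -1.215, -0.002]
force: [-1.7, 3.3, 9.3]
width: 0.004
gripper_force: 4.5
```

```bash
cat >> h.py <<'E'
C=np.array([.4985,.0355])
def chk(name):
    s=arm.observe();r=R.from_rotvec(s["ee_rot"]).as_matrix();d=s["position"][:2]-C
    im=arm.get_image("wrist");cv2.imwrite(f"pics/{name}.png",cv2.cvtColor(im,cv2.COLOR_RGB2BGR))
    pp=place("wrist","push_plate",.119);print(pp)
    if pp:
        e=pp[0][2][:2]-C;print("plate azim",np.arctan2(e[1],e[0]),"->turntable ~",np.arctan2(e[1],e[0])+1.035-np.arctan(24/146),"r",np.hypot(*e))
    print("tip azim",np.arctan2(d[1],d[0]),"tip turn",np.arctan2(d[1],d[0])+1.035,"r",np.hypot(*d),"yaw",np.arctan2(r[1,0],r[0,0])-np.pi/2+1.035,"z",s["position"][2],"F",s["force"].round(1),"t",s["clock"])
E
python3 -c "
from h import *
chk('w5')"
```

```text
[(0.93, array([253. , 222.5]), array([ 0.6259, -0.0442,  0.119 ])), (0.68, array([ 59.2, 239. ]), array([0.5358, 0.0253, 0.119 ]))]
plate azim -0.5590225360278939 ->turntable ~ 0.31305100512173334 r 0.1502759129068927
tip azim -0.6846531194188098 tip turn 0.3503468805811901 r 0.14722418241741964 yaw 0.25870447699510335 z 0.09312767040395692 F [-1.7  3.3  9.3] t 7.0
```

move_arm:
  motion:
    - {"tx":0.0077,"ty":-0.0007,"tz":0,"twist":-0.0333}
    - {"tx":0.0103,"ty":-0.001,"tz":0,"twist":-0.0444}
    - {"tx":0.0103,"ty":-0.001,"tz":0,"twist":-0.0444}
    - {"tx":0.0103,"ty":-0.001,"tz":0,"twist":-0.0444}
    - {"tx":0.0103,"ty":-0.001,"tz":0,"twist":-0.0444}
    - {"tx":0.0103,"ty":-0.001,"tz":0,"twist":-0.0444}
    - {"tx":0.0103,"ty":-0.001,"tz":0,"twist":-0.0444}
    - {"tx":0.0077,"ty":-0.0007,"tz":0,"twist":-0.0333}
    - {"tx":0,"ty":0,"tz":0,"twist":0}
    - {"tx":0,"ty":0,"tz":0,"twist":0}

```text
clock: 8.1
position: [0.6445, 0.0115, 0.0927]
ee_rot: [-2.482, -1.922, 0.002]
force: [-5.5, 1.9, 9.1]
width: 0.008
gripper_force: 4.6
```

```bash
python3 -c "
from h import *
chk('w6');print(place('wrist','table_centre',.081))
cv2.imwrite('pics/t6.png',cv2.cvtColor(arm.get_image('top'),cv2.COLOR_RGB2BGR));print(place('top','push_plate',.119))
a=cv2.imread('pics/t6.png')[110:250,160:310];b=cv2.imread('pics/w6.png')
cv2.imwrite('pics/c6.png',np.hstack([cv2.resize(a,(411,384)),b[:, 0:380]]))"
```

```text
[(0.79, array([250.4, 221.7]), array([0.6482, 0.03  , 0.119 ]))]
plate azim -0.03672362924922322 ->turntable ~ 0.835349911900404 r 0.1498010013317668
tip azim -0.16317123884626986 tip turn 0.8718287611537301 r 0.1479202142190222 yaw 0.7817799307672404 z 0.09265326888586857 F [-5.5  1.9  9.1] t 8.1
[]
[]
```

View pics/c6.png

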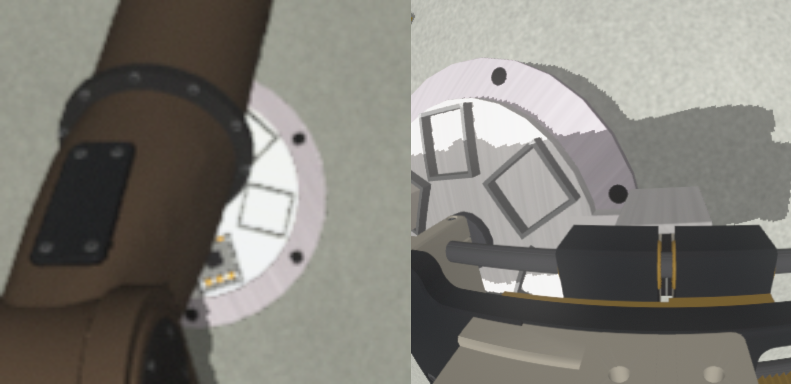

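The next hole shows just ahead of the plate at wrist pixel (207,194), and the one after it at (88,76). The table has turned about 0.8 rad. I'll check the hole's azimuth.

```bash
python3 -c "
from h import *
for p in((207,194),(88,76)):
  e=atz('wrist',p,.065)[:2]-C;print(np.arctan2(e[1],e[0]),np.hypot(*e))"
```

```text
-0.004991223332239962 0.12051315366800913
1.025855999112245 0.11838408432143013
```

move_arm:
  motion:
    - {"tx":0.0075,"ty":-0.0008,"tz":0,"twist":-0.035}
    - {"tx":0.0073,"ty":-0.0008,"tz":0,"twist":-0.035}
    - {"tx":0,"ty":0,"tz":0,"twist":0}
    - {"tx":0,"ty":0,"tz":-0.007,"twist":0}
    - {"tx":0,"ty":0,"tz":-0.007,"twist":0}
    - {"tx":0,"ty":0,"tz":-0.006,"twist":0}
    - {"tx":0,"ty":0,"tz":0,"twist":0}
    - {"tx":0,"ty":0,"tz":0,"twist":0}

```text
clock: 9.15
position: [0.6475, 0.0251, 0.1126]
ee_rot: [2.376, 2.055, 0.0]
force: [-0.1, 0.3, -1.0]
width: 0.005
gripper_force: 0.0
```

```bash
python3 -c "
from h import *
chk('w7')"
```

```text
[(0.93, array([249.2, 204.6]), array([0.6483, 0.0461, 0.119 ]))]
plate azim 0.07064326524352889 ->turntable ~ 0.9427168063931561 r 0.15017456509009772
tip azim -0.0696894964687547 tip turn 0.9653105035312453 r 0.1493375235748019 yaw 0.8905756070080242 z 0.11260111078814808 F [-0.1  0.3 -1. ] t 9.15
```

move_arm:
  motion:
    - {"tx":0.003,"ty":-0.0006,"tz":0,"twist":-0.01}
    - {"tx":0.003,"ty":-0.0006,"tz":0,"twist":-0.01}
    - {"tx":0.002,"ty":-0.0005,"tz":0,"twist":-0.008}
    - {"tx":0.0015,"ty":-0.0004,"tz":0,"twist":-0.006}
    - {"tx":0.0015,"ty":-0.0004,"tz":0,"twist":-0.006}
    - {"tx":0.0015,"ty":-0.0004,"tz":0,"twist":-0.006}
    - {"tx":0.0015,"ty":-0.0004,"tz":0,"twist":-0.006}
    - {"tx":0.001,"ty":-0.0002,"tz":0,"twist":-0.004}
    - {"tx":0,"ty":0,"tz":0,"twist":0}

```text
clock: 10.15
position: [0.6456, 0.0412, 0.1129]
ee_rot: [-2.282, -2.159, -0.001]
force: [1.5, -1.9, -0.3]
width: 0.001
gripper_force: 0.8
```

```bash
python3 -c "
from h import *
chk('w8')"
```

```text
[(0.6, array([253.5, 217.8]), array([0.6464, 0.0543, 0.119 ]))]
plate azim 0.12643485843622693 ->turntable ~ 0.9985083995858541 r 0.14909007344555167
tip azim 0.038869543426964887 tip turn 1.0738695434269647 r 0.14722273808833017 yaw 0.9796013433785151 z 0.11286277278261071 F [ 1.5 -1.9 -0.3] t 10.15
```

move_arm:
  motion:
    - {"tx":0.001,"ty":-0.0002,"tz":0,"twist":-0.004}
    - {"tx":0.001,"ty":-0.0002,"tz":0,"twist":-0.004}
    - {"tx":0.001,"ty":-0.0002,"tz":0,"twist":-0.004}
    - {"tx":0.001,"ty":-0.0002,"tz":0,"twist":-0.004}
    - {"tx":0.001,"ty":-0.0002,"tz":0,"twist":-0.004}
    - {"tx":0,"ty":0,"tz":0,"twist":0}

```text
clock: 10.85
position: [0.6446, 0.0462, 0.1126]
ee_rot: [-2.247, -2.194, -0.0]
force: [0.5, -0.0, -0.3]
width: 0.005
gripper_force: 0.0
```

```bash
python3 -c "
from h import *
chk('w9')"
```

```text
[(0.74, array([254.6, 216.1]), array([0.6459, 0.0597, 0.119 ]))]
plate azim 0.162727374640381 ->turntable ~ 1.0348009157900082 r 0.14937335773155805
tip azim 0.07332465083243973 tip turn 1.1083246508324396 r 0.1465012340614091 yaw 1.011119451646829 z 0.11262656060955342 F [ 0.5 -0.  -0.3] t 10.85
```

move_arm:
  motion:
    - {"tx":0.001,"ty":-0.0002,"tz":0,"twist":-0.004}
    - {"tx":0.001,"ty":-0.0002,"tz":0,"twist":-0.004}
    - {"tx":0.001,"ty":-0.0002,"tz":0,"twist":-0.004}
    - {"tx":0,"ty":0,"tz":0,"twist":0}

```text
clock: 11.35
position: [0.6443, 0.0485, 0.1127]
ee_rot: [2.228, 2.215, 0.0]
force: [0.5, -0.1, 0.2]
width: 0.006
gripper_force: 0.1
```

```bash
python3 -c "
from h import *
chk('w10')"
```

```text
[(0.89, array([255.1, 221.6]), array([0.6455, 0.0592, 0.119 ]))]
plate azim 0.1598489588978005 ->turntable ~ 1.0319225000474277 r 0.14889825385141356
tip azim 0.0891798856236468 tip turn 1.1241798856236467 r 0.1464036855642803 yaw 1.0293933984885046 z 0.1127435990338314 F [ 0.5 -0.1  0.2] t 11.35
```

move_arm:
  motion:
    - {"tx":0.001,"ty":-0.0002,"tz":0,"twist":-0.004}
    - {"tx":0.001,"ty":-0.0002,"tz":0,"twist":-0.004}
    - {"tx":0.001,"ty":-0.0002,"tz":0,"twist":-0.004}
    - {"tx":0,"ty":0,"tz":0,"twist":0}

```text
clock: 11.85
position: [0.6439, 0.0512, 0.1128]
ee_rot: [2.207, 2.235, 0.0]
force: [0.9, -2.2, -0.5]
width: 0.006
gripper_force: 0.9
```

```bash
python3 -c "
from h import *
chk('w11')"
```

```text
[(0.71, array([254.8, 221.2]), array([0.6447, 0.0622, 0.119 ]))]
plate azim 0.18063587806327133 ->turntable ~ 1.0527094192128985 r 0.14861806754227433
tip azim 0.1079018299034191 tip turn 1.142901829903419 r 0.14623449443231676 yaw 1.0479636235604437 z 0.11282601285963623 F [ 0.9 -2.2 -0.5] t 11.85
```

move_arm:
  motion:
    - {"tx":0.001,"ty":-0.0002,"tz":0,"twist":-0.002}
    - {"tx":0.001,"ty":-0.0002,"tz":0,"twist":-0.002}
    - {"tx":0,"ty":0,"tz":0,"twist":0}

```text
clock: 12.25
position: [0.6439, 0.0517, 0.1128]
ee_rot: [2.2, 2.24, -0.001]
force: [3.2, -6.0, -2.4]
width: 0.003
gripper_force: 3.0
```

The tip stalled and the force rose to 6 N, so the table is locked. I'll back off clear of it and look.

move_arm:
  motion:
    - {"tx":-0.005,"ty":0,"tz":0,"twist":0}
    - {"tx":-0.002,"ty":0,"tz":-0.01,"twist":0}
    - {"tx":0,"ty":0,"tz":-0.03,"twist":0}
    - {"tx":0,"ty":0,"tz":-0.04,"twist":0}
    - {"tx":-0.03,"ty":0,"tz":-0.03,"twist":0}
    - {"tx":-0.04,"ty":0,"tz":0,"twist":0}
    - {"tx":0,"ty":0,"tz":0,"twist":0}
    - {"tx":0,"ty":0,"tz":0,"twist":0}

```text
clock: 13.05
position: [0.6444, -0.0245, 0.2235]
ee_rot: [-2.203, -2.24, -0.001]
force: [-0.1, 1.1, -0.6]
width: 0.007
gripper_force: 0.0
```

```bash
python3 -c "
from h import *
chk('w12');print(place('wrist','plunger_top',.108))
cv2.imwrite('pics/s12.png',cv2.cvtColor(arm.get_image('side'),cv2.COLOR_RGB2BGR));print(place('side','push_plate',.119),place('side','plunger_top',.108))
a=cv2.imread('pics/s12.png')[140:270,180:320];b=cv2.imread('pics/w12.png')
cv2.imwrite('pics/c12.png',np.hstack([cv2.resize(a,(414,384)),b[:, 0:380]]))"
```

```text
[(0.9, array([252.9,  87.4]), array([0.6418, 0.0675, 0.119 ]))]
plate azim 0.2197031480611809 ->turntable ~ 1.091776689210808 r 0.14682945889704835
tip azim -0.38979977988952413 tip turn 0.6452002201104758 r 0.15777439831265544 yaw 1.051872579096539 z 0.2234991679968854 F [-0.1  1.1 -0.6] t 13.05
[(0.9, array([255.5, 116.2]), array([0.6446, 0.0421, 0.108 ]))]
[(0.75, array([205.9, 198.3]), array([0.6453, 0.0726, 0.119 ]))] []
```

View pics/c12.png

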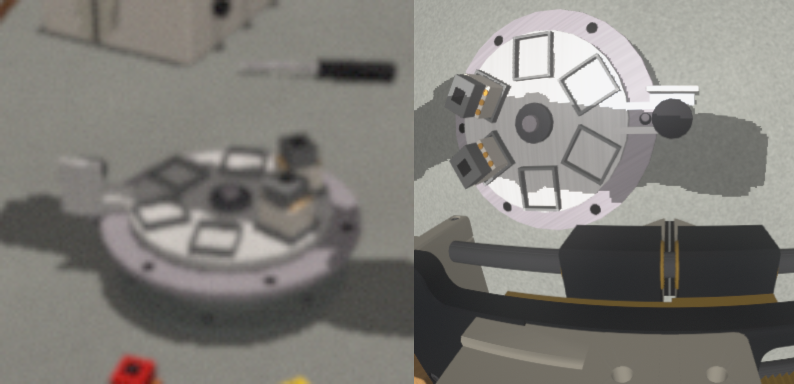

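The arm now lies over the hole that was ahead, both contactors are seated, and the cap looks the same as it did before pressing. The robot is clear of everything.

```bash
python3 -c "
from cell import arm
print(arm.sign_off())"
```

```text
the job is handed in; nothing more can be done
None
```

I pressed the plunger and turned the table counterclockwise to the next hole. It held against a 6 N push there, so the pin is locked, and both contactors stayed seated. I backed the robot clear and handed the job in at about 13 s.

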